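# Sort spring barrels down the chute of a rotary parts carousel

## Robot

A 6-joint arm with a two-finger parallel gripper is mounted at the origin on the work surface. World frame = base frame: x ahead of the robot, y to its left, z up, the work surface at z = 0. Lengths are in m, angles in rad, forces in N, time in s.
With the tool pointing down it reaches from about 0.275 to 0.975 m from the base axis. Payload 8.4 kg.
Tool frame: the origin (TCP) lies midway between the tips of the shut fingers; the grasp point (between the pads) lies 19 mm behind it (manip.pinch_z is the distance from the TCP to the grasp point, in m); z points along the fingers, y is the line along which they close (so a half turn about z gives the same grasp; the last joint's range is limited). The gripper opens to 92 mm and grips with 3 to 60 N. Pads are 20 mm wide; open, the fingers measure 128 mm over their backs; the gripper's body (75 mm by 189 mm) begins 69 mm behind the grasp point.
Start: joints at [-1.18, 0.353, 1.633, -0, 1.155, -0.002], TCP at [0.239, -0.577, 0.215] pointing down, gripper open.
Joint ranges: [-2.63, 2.63], [-0.92, 2.1], [0.06, 2.66], [-1.3, 4.44], [0, 2.69], [-3.02, 3.02]. Speed limits (rad/s): [2.22, 2.22, 2.79, 3.14, 3.14, 3.14].

## Interface

Orientations are given as a rotation vector (axis times angle).
In Python, from plant import manip, optics, order gives the robot as it stands. The module is installed in compiled form; this text tells all that it offers.
- The arm moves only by the shell command python3 -m inch 'ROWS'. ROWS is JSON, a list that holds one entry, the list of rows, each a list of 5 numbers: the shift along the tool's x, y, z in m, then the turn about the tool's z in rad, then the closure, from -1 (fully open) to 1 (shut). A call has 1 to 20 rows; each row shifts and turns the commanded pose from where the row before left it, along the tool's axes as they then stand; what a row does not reach is not made up. A row lasts 1/10 s, in which the tool goes at most 50 mm and 8.59 degrees, less where a joint would pass 70% of its speed; a pose out of reach is approached as far as the arm can. A call is refused whole if a number of a shift passes 0.05 or a number of a turn 0.15, either way. A call with a gripper value outside its range is refused whole. The fingers move at their own pace and stop on an object; the grip force is fixed at half the most. Time passes only in rows, so rows that do not move let the fingers close. It gives the time, the measured TCP pose, the force, the opening and the grip force at its end, in the units of the state.
- manip.read_state(): the state, without advancing time (a new reading comes with each control period).
- optics.snapshot(name): name is "scene" or "top"; returns (picture, depth): 384x512x3 uint8, red, green, blue; 384x512 float32, m along the optical axis (not along the pixel's ray), 0 where there is no reading.
- optics.camera_info(name): a dict with "K" (3x3 intrinsics, pixels), "k1" (the pictures are not rectified: a ray, as slopes to the right and down, at radius r is drawn at 1 + k1 r^2 times it, then the intrinsics apply), "eye" and "attitude" of the camera in the world. Camera axes: x right, y down, z forward; pixel columns grow to the right and rows downward; lengths in m; the calibration is good to about 2 mm. A picture is of the moment at which its call begins. camera_info takes no time and is no camera call.
- order.sign_off(): hands the job in; it is judged then, once.
Trained networks look in the newest picture that a camera, given by its name, has taken for a name from the list of things; names that differ only in an ending like _2 or _b are one class to them, and where a whole thing is asked for, a point or a joint stands for the part that bears it (a point fixed in the world has none). Each returns a list of dicts, best first, with "score" (0 to 1); they miss things now and then, are a little off and sometimes report something else, mostly with a low value. They report only what shows in the picture. A call takes as long as a camera call.
- optics.search_frame(camera, query): "at" ([x, y, z] in m, in world coordinates, good to about 4 mm: the middle of the surface that is visible of it).
- optics.regions_of(camera, query): "pixels" (384x512 bool, what is visible of it).
- optics.spot_point(camera, query): "at" ([x, y, z] in m, in world coordinates, good to about 4 mm: a listed point, or the origin of a listed thing).
The state is a dict: "clock": time; "joints": joint angles; "qd": joint speeds; "joint_efforts": joint torques, N m; "eef_pos": TCP position; "tool_rot": TCP orientation; "contact_force": force on the tool from outside, world axes, zero at the start; "torque": the same for the moment, N m; "grip_width": opening from 0.0 (shut) to 1.0 (fully open); "grasp_force": force on a finger pad.
Only numpy, scipy, OpenCV 4.12 (cv2) and the standard library are available. Lean on these libraries where they do the work, as an engineer would, in place of code of your own. Each camera call takes 0.05 s, during which the arm holds its last target. There are 200 camera calls.

## Task

Turn the parts carousel until the compartment that already holds a spring barrel, like the three in the hand scoop, is squarely under the chute's spout; then carry the scoop over and tip its three barrels down the chute so that they all land in that compartment, without the gripper touching those barrels. Set the empty scoop back flat on the bench mat, and leave the other parts in the carousel and the rest of the bench undisturbed.

Things in the scene. Friction and masses are not known exactly. Their poses are not given: they have to be found in the camera images.
- hub (a point): Parts carousel: aluminium lazy-susan tray 270 mm across that turns either way without stops about a vertical axis and stays where left (about 1 N at the rim turns it). This point is on its axis, on top of its hub (68 mm across), 64 mm above the bench. Six equal 60-degree compartments, 34 to 132 mm from the axis, floor 24 mm above the bench; rim wall and dividers (3 mm thick) reach 62 mm above the bench.
- divider0: Steel finger post 0 on the carousel's rim, for turning it: upright, round, 12 mm across, at the outer end of divider 0, 128.5 mm from the axis. Origin at its top centre, 92 mm above the bench, 30 mm above the rim. x points radially outward, y anticlockwise seen from above, z up. One compartment lies between this divider and divider 1, which is the next one anticlockwise (+60 degrees). All posts look alike.
- divider1: Steel finger post 1 on the carousel's rim, for turning it: upright, round, 12 mm across, at the outer end of divider 1, 128.5 mm from the axis. Origin at its top centre, 92 mm above the bench, 30 mm above the rim. x points radially outward, y anticlockwise seen from above, z up. One compartment lies between this divider and divider 2, which is the next one anticlockwise (+60 degrees). All posts look alike.
- divider2: Steel finger post 2 on the carousel's rim, for turning it: upright, round, 12 mm across, at the outer end of divider 2, 128.5 mm from the axis. Origin at its top centre, 92 mm above the bench, 30 mm above the rim. x points radially outward, y anticlockwise seen from above, z up. One compartment lies between this divider and divider 3, which is the next one anticlockwise (+60 degrees). All posts look alike.
- divider3: Steel finger post 3 on the carousel's rim, for turning it: upright, round, 12 mm across, at the outer end of divider 3, 128.5 mm from the axis. Origin at its top centre, 92 mm above the bench, 30 mm above the rim. x points radially outward, y anticlockwise seen from above, z up. One compartment lies between this divider and divider 4, which is the next one anticlockwise (+60 degrees). All posts look alike.
- divider4: Steel finger post 4 on the carousel's rim, for turning it: upright, round, 12 mm across, at the outer end of divider 4, 128.5 mm from the axis. Origin at its top centre, 92 mm above the bench, 30 mm above the rim. x points radially outward, y anticlockwise seen from above, z up. One compartment lies between this divider and divider 5, which is the next one anticlockwise (+60 degrees). All posts look alike.
- divider5: Steel finger post 5 on the carousel's rim, for turning it: upright, round, 12 mm across, at the outer end of divider 5, 128.5 mm from the axis. Origin at its top centre, 92 mm above the bench, 30 mm above the rim. x points radially outward, y anticlockwise seen from above, z up. One compartment lies between this divider and divider 0, which is the next one anticlockwise (+60 degrees). All posts look alike.
- sample_barrel: Spring barrel lying near the middle of one compartment, of the same kind as the three in the scoop: squat brass drum 22 mm across and 12 mm high, toothed flange 26 mm across at its foot, stub of arbor on top. Origin under its centre. Its compartment changes from start to start; three others hold one different part each and two are empty.
- wheel: Another part in the carousel: flat brass wheel with four spokes, 42 mm across, 4 mm thick, with an upright arbor 18 mm high. Origin under its centre.
- pillar: Another part in the carousel: lying steel pillar 40 mm long with 12 mm square ends. Origin under its centre.
- bridge: Another part in the carousel: flat steel bridge 38 x 17 x 5 mm with two screw heads. Origin under its centre.
- chute_outlet (a point): Centre of the lower end of the chute's spout (opening 52 x 52 mm, facing straight down), 74 mm above the bench, 92 mm from the carousel's axis. -y points level from the carousel's axis out to the chute's upper end, x is level across the chute, z up. Spout walls rise to 150 mm above the bench. Stand and chute are fixed; at every start the chute is on the robot's right-hand side of the carousel.
- chute_top (a point): Middle of the upper edge of the chute's sloping floor, 196 mm above the bench, 198 mm from the carousel's axis; same axes as the outlet. From here the open-topped steel chute falls at 50 degrees towards the axis (+y) over 80 mm of level run into the spout. It is 92 mm wide inside here, narrowing to 52 mm, with side walls 45 mm high square to its floor; its upper end has no wall. A column stands under it.
- scoop_grip (a point): Hand scoop (small open-fronted steel shovel, about 110 g) on the mat, with three barrels in it. This point is in the middle of its black handle, where to grasp: bar 14 mm wide, 16 mm high, rising backward at 20 degrees; 30 mm above the scoop's underside. x points level to the nose, y left across the handle, z up. The handle runs from 45 mm ahead of this point to 40 mm behind it; its end is 52 mm high.
- scoop_nose (a point): Middle of the scoop's lower front edge, 142 mm ahead of the grip point and 30 mm below it; same axes. Pan 95 mm long, 62 mm wide at the back and 58 mm at the nose; side walls 16 mm, back wall 20 mm, floor 3 mm, no front wall. Polished: the barrels stay put while it is carried level and steadily, and slide out over the nose when it is tipped nose-down by 25 degrees or more.
- barrel_a: One of the three loose brass spring barrels in the scoop (back left at the start), 22 mm across (26 mm at the toothed foot), 12 mm high, 22 g. Origin under its centre.
- barrel_b: One of the three loose brass spring barrels in the scoop (back right at the start), 22 mm across (26 mm at the toothed foot), 12 mm high, 22 g. Origin under its centre.
- barrel_c: One of the three loose brass spring barrels in the scoop (front at the start), 22 mm across (26 mm at the toothed foot), 12 mm high, 22 g. Origin under its centre.
- mat: Thin pale bench mat, fixed, 300 x 240 x 3 mm; origin under its centre, x along the 300 mm side, y along the 240 mm side. The scoop starts on it and goes back on it.
- loupe: Bystander: black eye loupe, 36 mm across and 36 mm high, on a corner of the mat.
- tweezers: Bystander: steel tweezers, 130 mm long and 9 mm high, on a side of the mat.
- bottle: Bystander: square teal dispenser bottle, 66 mm wide, 106 mm high, black cap.
- movement_holder: Bystander: aluminium vice with a brass movement in it, 75 x 42 mm, 31 mm high, with a screw 37 mm long at one end.
- screwdriver: Bystander: screwdriver with an orange handle, 150 mm long, lying on the bench.

How it is judged:
By the outcome, as a careful person would: the job done as asked, in the order asked, and still so for the second after the job is handed in, with the robot touching nothing.
It also fails if it takes over 72 s, if anything falls off the work surface, if the arm or the gripper's body presses on something with over 40 N, if the wrist force passes 120 N, or if a joint passes its speed limit or range.

## Working session

There is one attempt and no reset: what is moved stays moved. The work goes in short steps, Python scripts to look and compute and a shell command to move; the robot and the scene stay as the last step left them, time stands still between calls to the robot, and variables do not carry over. Pictures are saved under pics/ and viewed, at most 10 in all, crops included, and the job is handed in when it is done.

```bash
mkdir -p pics; cat > h.py <<'E'
import numpy as np, cv2
from plant import manip, optics, order
from scipy.spatial.transform import Rotation as R
def st(): return manip.read_state()
def snap(c,n=None):
    p,d=optics.snapshot(c)
    if n: cv2.imwrite(f'pics/{n}.png',p[...,::-1])
    return p,d
def spot(c,q,k=2): return [(round(r['score'],2),np.round(r['at'],4).tolist()) for r in optics.spot_point(c,q)[:k]]
E
python3 - <<'E'
from h import *
s=st(); print({k:np.round(v,3).tolist() for k,v in s.items()}, manip.pinch_z)
for c in('scene','top'):
    i=optics.camera_info(c); print(c,np.round(i['eye'],3),np.round(i['attitude'],3).tolist())
    snap(c,c+'0')
for q in 'hub sample_barrel chute_outlet chute_top scoop_grip scoop_nose mat'.split():
    for c in('top','scene'): print(q,c,spot(c,q))
print('div',spot('top','divider0',8))
E
```

```text
{'clock': 0.0, 'joints': [-1.18, 0.354, 1.634, -0.0, 1.155, -0.002], 'qd': [-0.001, -0.001, -0.001, -0.001, 0.0, -0.001], 'joint_efforts': [-0.003, -59.385, -33.422, 0.07, 0.023, -0.0], 'eef_pos': [0.239, -0.577, 0.214], 'tool_rot': [-3.08, -0.613, 0.0], 'contact_force': [0.477, 0.05, 0.543], 'torque': [-0.065, 0.017, 0.05], 'grasp_force': 0.0, 'grip_width': 0.999} 0.0187
scene [ 1.152 -0.441  0.913] [-2.158, -1.115, 0.451]
top [0.353 0.022 1.152] [-2.121, 2.114, -0.216]
hub top [(0.72, [0.5364, 0.1369, 0.0639]), (0.67, [0.4287, 0.334, 0.0035])]
hub scene [(0.61, [0.5343, 0.1384, 0.0625])]
sample_barrel top [(0.52, [0.4964, 0.0496, 0.0216])]
sample_barrel scene [(0.56, [0.5549, 0.0042, 0.0937])]
chute_outlet top [(0.91, [0.5666, 0.0497, 0.0724])]
chute_outlet scene [(0.74, [0.4178, 0.1828, 0.0921]), (0.61, [0.565, 0.0484, 0.074])]
chute_top top [(0.84, [0.592, -0.0534, 0.1957])]
chute_top scene [(0.75, [0.5924, -0.0511, 0.1959]), (0.24, [0.5771, 0.2261, 0.0202])]
scoop_grip top [(0.74, [0.4336, 0.0569, 0.0948]), (0.64, [0.533, -0.3066, 0.0321])]
scoop_grip scene [(0.7, [0.4724, -0.2311, 0.0046]), (0.63, [0.5358, -0.302, 0.0315])]
scoop_nose top [(0.63, [0.4394, -0.1972, 0.0026])]
scoop_nose scene [(0.75, [0.4442, -0.2038, 0.0022]), (0.32, [0.4767, -0.2631, -0.0039])]
mat top [(0.83, [0.4781, -0.2655, -0.0])]
mat scene [(0.56, [0.4774, -0.2626, -0.0013])]
div [(0.59, [0.6535, 0.0904, 0.0932]), (0.59, [0.637, 0.2174, 0.0911]), (0.52, [0.4152, 0.1826, 0.0949]), (0.48, [0.5198, 0.2657, 0.093]), (0.43, [0.4342, 0.0566, 0.0931]), (0.43, [0.4374, -0.1964, 0.0009])]
```

View pics/top0.png

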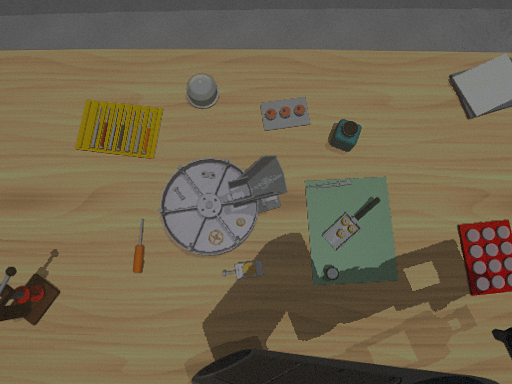

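View pics/scene0.png

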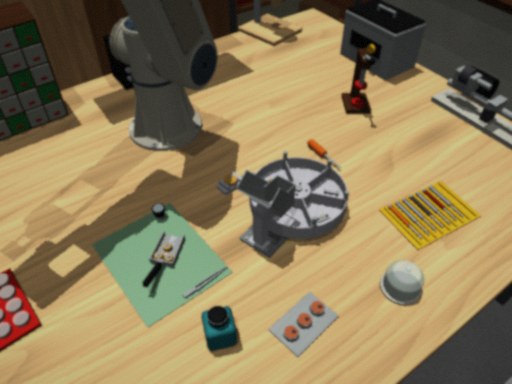

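```bash
cat >> h.py <<'E'
def totool(dw,s=None):
    s=s or st(); return R.from_rotvec(s['tool_rot']).inv().apply(dw)
def yaw(s=None):
    s=s or st(); x=R.from_rotvec(s['tool_rot']).as_matrix()[:,0]; return np.degrees(np.arctan2(x[1],x[0]))
def carousel(P,c0=None):
    from scipy.optimize import least_squares
    P=np.array(P)[:,:2]
    f=lambda v:np.r_[(np.linalg.norm(P-v[:2],axis=1)-.1285), .1285*np.sin(6*(np.arctan2(P[:,1]-v[1],P[:,0]-v[0])-v[2]))/6]
    r=least_squares(f,[.536,.138,np.radians(-21)]); return r.x[:2],np.degrees(r.x[2])%60,np.abs(r.fun).max()
E
python3 - <<'E'
from h import *
p=cv2.imread('pics/top0.png'); cv2.imwrite('pics/crop0.png',cv2.resize(p[140:300,150:410],None,fx=3,fy=3,interpolation=2))
P=[[.6535,.0904],[.637,.2174],[.4152,.1826],[.5198,.2657],[.4342,.0566]]
c,a,e=carousel(P); print(c,a,e)
s=st(); tgt=c+.1285*np.r_[np.cos(np.radians(a+120)),np.sin(np.radians(a+120))]; print(tgt,yaw())
print(totool(np.r_[tgt,.12]-s['eef_pos']))
E
```

```text
[0.53564841 0.13710505] 38.30897138133006 0.0028690257685412266
[0.41624744 0.18459881] 22.506809403850532
[ 0.45519958 -0.63621048  0.09458831]
```

View pics/crop0.png

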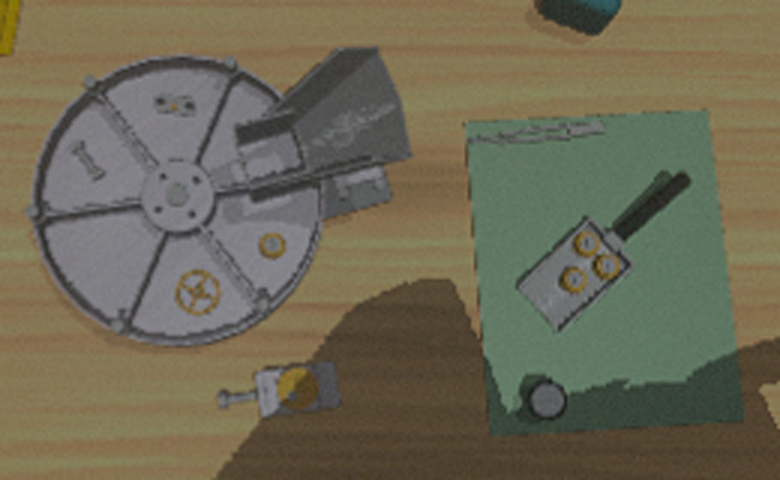

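```bash
python3 -m inch '[[[0,0,0,0.1285,-1],[0,0,0,0.1285,-1],[0,0,0,0.1285,-1],[0,0,0,0.1285,-1],[0,0,0,0.1285,-1],[0,0,0,0.1285,-1],[-0.007,-0.048,0,0,-1],[-0.007,-0.048,0,0,-1],[-0.007,-0.048,0,0,-1],[-0.007,-0.048,0,0,-1],[-0.007,-0.048,0,0,-1],[-0.007,-0.048,0,0,-1],[-0.007,-0.048,0,0,-1],[-0.007,-0.048,0,0,-1],[-0.007,-0.048,0,0,-1],[-0.007,-0.048,0,0,-1],[-0.007,-0.048,0,0,-1],[-0.007,-0.048,0,0,-1],[-0.007,-0.048,0,0,-1],[-0.007,-0.048,0,0,-1]]]'
python3 - <<'E'
from h import *
s=st();print(s['eef_pos'],yaw(),totool(np.r_[.4162,.1846,.069]-s['eef_pos']))
E
```

```text
clock: 2.85
eef_pos: [0.3965, 0.0855, 0.215]
tool_rot: [-3.085, 0.59, -0.002]
contact_force: [1.0, -1.3, 0.3]
grip_width: 1.002
grasp_force: 0.0
[0.39647976 0.08548966 0.21502653] -21.6503698217116 [-0.01840107 -0.09929877  0.1460707 ]
```

```bash
python3 -m inch '[[[-0.006,-0.033,0.0,0,-1],[-0.006,-0.033,0.02,0,-1],[-0.006,-0.033,0.03,0,0],[0,0,0.03,0,0],[0,0,0.03,0,0.3],[0,0,0.026,0,0.3],[0,0,0.01,0,0.3],[0,0,0,0,0.3]]]'
python3 - <<'E'
from h import *
s=st();print(s['eef_pos'],yaw(),s['grip_width'])
snap('top'); print(spot('top','divider0',8))
p,d=snap('scene'); cv2.imwrite('pics/s1.png',cv2.resize(p[100:280,180:400,::-1],None,fx=3,fy=3))
E
```

```text
clock: 3.65
eef_pos: [0.4154, 0.1816, 0.0677]
tool_rot: [3.084, -0.59, -0.003]
contact_force: [0.1, -1.4, -0.4]
grip_width: 0.498
grasp_force: 0.0
[0.41539026 0.18163207 0.06774832] -21.671543940137756 0.49781592850264356
[(0.71, [0.6542, 0.0932, 0.0925]), (0.55, [0.6361, 0.2167, 0.092]), (0.47, [0.4348, 0.0563, 0.0928])]
```

View pics/s1.png

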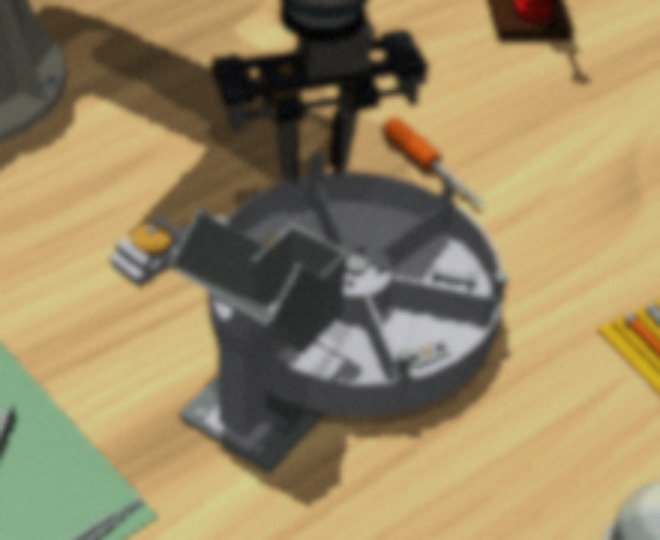

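```bash
python3 -m inch '[[[0,0,0,0,0.6],[0,0,0,0,0.6],[0,0,0,0,1],[0,0,0,0,1],[0,0,0,0,1]]]'
python3 - <<'E'
from h import *
s=st();c=np.r_[.5356,.1371];v=s['eef_pos'][:2]-c
print(s['grasp_force'],np.linalg.norm(v),np.degrees(np.arctan2(v[1],v[0])),totool(np.r_[c,.068]-s['eef_pos']))
E
```

```text
clock: 4.3
eef_pos: [0.4166, 0.1821, 0.0692]
tool_rot: [-3.085, 0.59, -0.001]
contact_force: [-0.3, -0.6, 7.1]
grip_width: 0.121
grasp_force: 30.0
30.00196874141693 0.12719723509538872 159.2649843268586 [ 0.12717925 -0.0020766   0.00130062]
```

```bash
python3 -m inch '[[[0,0.0045,0,-0.035,1],[0,0.0045,0,-0.035,1],[0,0.0045,0,-0.035,1],[0,0.0045,0,-0.035,1],[0,0.0045,0,-0.035,1],[0,0.0045,0,-0.035,1],[0,0.0045,0,-0.035,1],[0,0.0045,0,-0.035,1],[0,0.0045,0,-0.035,1],[0,0.0045,0,-0.035,1],[0,0.0045,0,-0.035,1],[0,0.0045,0,-0.035,1],[0,0.0045,0,-0.035,1],[0,0.0045,0,-0.035,1],[0,0.0045,0,-0.035,1],[0,0.0045,0,-0.035,1],[0,0.0045,0,-0.035,1],[0,0.0045,0,-0.035,1],[0,0.0045,0,-0.035,1],[0,0,0,0,1]]]'
python3 - <<'E'
from h import *
s=st();c=np.r_[.5356,.1371];v=s['eef_pos'][:2]-c
print(s['grasp_force'],np.linalg.norm(v),np.degrees(np.arctan2(v[1],v[0])),yaw())
snap('top'); P=spot('top','divider0',8); print(P)
print(spot('top','chute_outlet'),spot('top','chute_top'),spot('top','sample_barrel'))
E
```

```text
clock: 6.3
eef_pos: [0.4139, 0.0985, 0.0693]
tool_rot: [-3.109, -0.45, -0.009]
contact_force: [6.9, 2.1, -5.1]
grip_width: 0.121
grasp_force: 30.0
29.998521208763123 0.12767608865354815 -162.4165838495531 16.483784814335888
[(0.63, [0.5042, 0.0105, 0.0936]), (0.61, [0.4804, -0.2703, 0.0118]), (0.59, [0.5656, 0.2609, 0.0887]), (0.44, [0.6591, 0.1795, 0.0892]), (0.39, [0.6263, 0.0475, 0.0898])]
[(0.65, [0.5617, 0.0515, 0.0728]), (0.33, [0.6078, -0.2027, 0.0052])] [(0.71, [0.5929, -0.0523, 0.1949]), (0.57, [0.6079, -0.2077, 0.0049])] [(0.48, [0.5608, 0.0407, 0.0218])]
```

```bash
python3 -m inch '[[[0,0,0,0,0.5],[0,0,0,0,0.4],[0,0,-0.02,0,0.4],[0,0,-0.04,0,0.4],[0,0,-0.045,0,0],[0,0,-0.045,0,0],[0,0,-0.03,-0.1436,0],[0,0,0,-0.1436,0],[0,0,0,-0.1436,0],[0,0,0,-0.1436,0],[0,0,0,-0.1436,0],[0,0,0,-0.1436,0],[0,0,0,-0.1436,0],[0,0,0,-0.1436,0],[0,0,0,-0.1436,0],[0,0,0,-0.1436,0],[0,0,0,-0.1436,0],[0,0,0,-0.1436,0],[0,0,0,-0.1436,0],[0,0,0,-0.1436,0]]]'
python3 - <<'E'
from h import *
s=st();print(s['eef_pos'],yaw())
p,d=snap('top','top2'); snap('scene')
print('div',spot('top','divider0',8))
for q in ('scoop_grip','scoop_nose','barrel_a'): print(q,spot('top',q,3),spot('scene',q,3))
# handle direction from mask
K=optics.camera_info('top'); 
for r in optics.regions_of('top','scoop_grip')[:2]:
    m=r['pixels']; y,x=np.nonzero(m); print(r['score'],m.sum(),x.mean(),y.mean(), cv2.minAreaRect(np.c_[x,y].astype(np.float32)))
E
```

```text
clock: 8.55
eef_pos: [0.4102, 0.098, 0.2483]
tool_rot: [-1.278, -2.869, 0.001]
contact_force: [-0.2, 0.3, 0.4]
grip_width: 0.499
grasp_force: 0.0
[0.41015469 0.098016   0.24829566] 131.96180421166554
div [(0.62, [0.5684, 0.2603, 0.093]), (0.55, [0.5053, 0.0094, 0.0913]), (0.54, [0.6599, 0.1771, 0.0939]), (0.38, [0.6263, 0.0487, 0.0883])]
scoop_grip [(0.88, [0.5329, -0.3086, 0.0331]), (0.48, [0.536, 0.1355, 0.0633])] [(0.67, [0.5363, -0.3059, 0.0335]), (0.66, [0.4246, 0.3356, -0.0017]), (0.5, [0.5131, 0.2297, 0.0219])]
scoop_nose [(0.82, [0.4402, -0.1997, 0.0043])] [(0.9, [0.4418, -0.2023, -0.001]), (0.57, [0.628, 0.0422, 0.0957])]
barrel_a [(0.56, [0.4807, -0.2681, 0.009]), (0.56, [0.6076, -0.2042, 0.0044]), (0.54, [0.5022, -0.2447, 0.0055])] [(0.61, [0.4441, 0.2232, 0.0954]), (0.57, [0.4684, -0.2356, 0.0053]), (0.46, [0.4823, -0.2662, 0.0057])]
0.76 689 346.732946298984 227.27576197387518 ((353.2500305175781, 220.25001525878906), (21.920310974121094, 66.46803283691406), 45.0)
```

```bash
python3 -m inch '[[[-0.0384,-0.0178,0,0,0],[-0.0384,-0.0178,0,0,0],[-0.0384,-0.0178,0,0,0],[-0.0384,-0.0178,0,0,0],[-0.0384,-0.0178,0,0,0],[-0.0384,-0.0178,0,0,0],[-0.0384,-0.0178,0,0,0],[-0.0384,-0.0178,0,0,0],[-0.0384,-0.0178,0,0,0],[-0.0384,-0.0178,0,0,0],[0,0,0.04,0,0],[0,0,0.04,0,0],[0,0,0.04,0,0],[0,0,0.03,0,0],[0,0,0,0,0]]]'
python3 - <<'E'
from h import *
s=st();print(s['eef_pos'],yaw(),totool(np.r_[.5345,-.3058,.0155]-s['eef_pos']))
E
```

```text
clock: 10.55
eef_pos: [0.53, -0.3056, 0.0943]
tool_rot: [-1.285, -2.858, -0.001]
contact_force: [0.2, 0.2, 0.4]
grip_width: 0.503
grasp_force: 0.0
[ 0.52998709 -0.30557969  0.09433598] 131.57492813277872 [-0.00373535  0.00342089  0.07880274]
```

```bash
python3 -m inch '[[[-0.0037,0.0034,0.03,0,0],[0,0,0.03,0,0],[0,0,0.016,0,0.2],[0,0,0.003,0,0.4],[0,0,0,0,0.5],[0,0,0,0,0.55],[0,0,0,0,0.6],[0,0,0,0,0.65],[0,0,0,0,0.7],[0,0,0,0,1],[0,0,0,0,1],[0,0,0,0,1]]]'
python3 - <<'E'
from h import *
s=st();print(s['eef_pos'],yaw(),s['grip_width'],s['grasp_force'],s['contact_force'],s['torque'])
E
```

```text
clock: 11.75
eef_pos: [0.5382, -0.308, 0.02]
tool_rot: [1.287, 2.865, -0.0]
contact_force: [-0.4, -2.1, 5.9]
grip_width: 0.147
grasp_force: 30.0
[ 0.53819852 -0.3080121   0.02003108] 131.62534921890136 0.1469942184676147 29.975107312202454 [-0.44869009 -2.05634605  5.93283167] [-0.15143429  0.13744472  0.02235327]
```

```bash
python3 -m inch '[[[0,0,-0.004,0,1],[0,0,-0.004,0,1],[0,0,-0.004,0,1],[0,0,0,0,1],[0,0,0,0,1]]]'
python3 - <<'E'
from h import *
p,d=snap('scene'); print(spot('scene','scoop_nose'),spot('scene','scoop_grip')); s=st(); print(s['torque'])
cv2.imwrite('pics/s2.png',cv2.resize(p[210:310,90:250,::-1],None,fx=4,fy=4))
E
python3 -m inch '[[[0,0,0,0,0.8],[0,0,0,0,0.8]]]'
python3 -m inch '[[[0,0,0,0,0.74],[0,0,0,0,0.74]]]'
```

```text
clock: 12.25
eef_pos: [0.5377, -0.3076, 0.0316]
tool_rot: [-1.287, -2.866, -0.0]
contact_force: [0.2, 0.9, -0.9]
grip_width: 0.149
grasp_force: 30.0
[(0.55, [0.4402, -0.2006, 0.0108])] [(0.58, [0.5313, -0.3042, 0.0443]), (0.45, [0.4252, 0.3356, -0.0015])]
[-0.06455607 -0.23348759 -0.05589625]
clock: 12.6
eef_pos: [0.5377, -0.3076, 0.0315]
tool_rot: [-1.287, -2.866, -0.0]
contact_force: [0.2, 0.2, -2.8]
grip_width: 0.152
grasp_force: 30.0
clock: 12.8
eef_pos: [0.5378, -0.3076, 0.0316]
tool_rot: [-1.287, -2.866, -0.0]
contact_force: [0.2, 0.1, -2.0]
grip_width: 0.149
grasp_force: 30.0
```

View pics/s2.png

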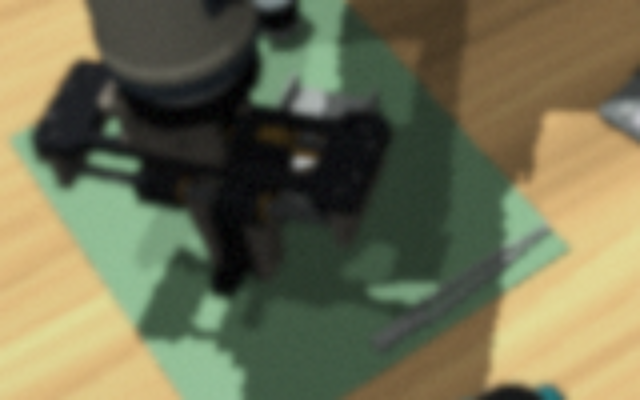

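```bash
python3 -m inch '[[[0,0,0,0,0.715],[0,0,0,0,0.715]]]' | grep -E 'grip|grasp|contact'
python3 -m inch '[[[0,0,0,0,0.705],[0,0,0,0,0.705]]]'| grep -E 'grip|grasp|contact'
python3 -m inch '[[[0,0,0,0,0.695],[0,0,0,0,0.695]]]'| grep -E 'grip|grasp|contact'
```

```text
contact_force: [0.5, -0.1, -1.6]
grip_width: 0.145
grasp_force: 30.0
contact_force: [-0.6, 0.1, -1.9]
grip_width: 0.147
grasp_force: 21.6
contact_force: [-0.2, -0.4, 0.3]
grip_width: 0.154
grasp_force: 0.1
```

```bash
python3 -m inch '[[[0,0,0.006,0,0.6],[0,0,0.006,0,0.6],[0,0,0,0,0.7],[0,0,0,0,1],[0,0,0,0,1],[0,0,0,0,1],[0,0,-0.006,0,1],[0,0,-0.006,0,1],[0,0,0,0,1],[0,0,0,0,1]]]' | grep -vE 'rot|clock'
python3 -c "from h import *;print(st()['torque'])"
for c in 1; do :; done
python3 -m inch '[[[0,0,0,0,0.703],[0,0,0,0,0.703],[0,0,0,0,0.703]]]' | grep -E 'grip|grasp|contact'
python3 -c "from h import *;print(st()['torque'])"
python3 -m inch '[[[0,0,0,0,0.701],[0,0,0,0,0.701],[0,0,0,0,0.701]]]'| grep -E 'grip|grasp|contact'
python3 -c "from h import *;print(st()['torque'])"
python3 -m inch '[[[0,0,0,0,0.699],[0,0,0,0,0.699],[0,0,0,0,0.699]]]'| grep -E 'grip|grasp|contact'
python3 -c "from h import *;print(st()['torque'])"
```

```text
eef_pos: [0.5381, -0.3078, 0.0321]
contact_force: [0.2, -0.2, -1.1]
grip_width: 0.148
grasp_force: 30.0
[-0.1318001  -0.19142422 -0.03794054]
contact_force: [-0.4, -0.0, -2.7]
grip_width: 0.151
grasp_force: 17.2
[-0.12473042 -0.23101561 -0.0216748 ]
contact_force: [-0.3, 0.2, -0.7]
grip_width: 0.151
grasp_force: 12.8
[-0.00739155 -0.12838369 -0.04467928]
contact_force: [-1.1, -0.9, -1.9]
grip_width: 0.149
grasp_force: 8.3
[ 0.01209184 -0.15803079 -0.01340804]
```

```bash
python3 -m inch '[[[0,0,0,0,0.75],[0,0,0,0,1],[0,0,0,0,1],[0,0,-0.004,0,1],[0,0,-0.008,0,1],[0,0,-0.012,0,1],[0,0,-0.016,0,1],[0,0,-0.02,0,1],[0,0,-0.024,0,1],[0,0,-0.026,0,1],[0,0,-0.026,0,1],[0,0,-0.026,0,1],[0,0,-0.026,0,1],[0,0,-0.024,0,1],[0,0,-0.02,0,1],[0,0,-0.016,0,1],[0,0,-0.01,0,1],[0,0,-0.005,0,1],[0,0,0,0,1],[0,0,0,0,1]]]' | grep -vE 'rot'
python3 - <<'E'
from h import *
snap('scene'); snap('top'); print(spot('scene','scoop_nose'),spot('top','scoop_nose'),spot('scene','barrel_a',3),spot('top','barrel_a',3))
s=st(); print(yaw(),s['torque'])
E
```

```text
clock: 17.3
eef_pos: [0.5374, -0.3074, 0.294]
contact_force: [0.6, -0.3, -1.5]
grip_width: 0.147
grasp_force: 30.0
[(0.97, [0.4447, -0.2074, 0.2606]), (0.28, [0.4434, 0.2232, 0.0951])] [(0.81, [0.445, -0.202, 0.2639]), (0.54, [0.5646, 0.263, 0.0893])] [(0.69, [0.427, 0.3354, -0.0032]), (0.43, [0.5049, -0.2516, 0.278]), (0.41, [0.488, -0.2674, 0.2761])] [(0.69, [0.5101, -0.2473, 0.2752]), (0.55, [0.4879, -0.2705, 0.2796]), (0.54, [0.4677, -0.2359, 0.269])]
131.62099643321474 [-0.03176741 -0.22391893 -0.05462909]
```

```bash
python3 -m inch '[[[0,0,0,0.012,1],[0,0,0,0.03,1],[0,0,0,0.04,1],[0,0,0,0.04,1],[0,0,0,0.04,1],[0,0,0,0.04,1],[0,0,0,0.04,1],[0,0,0,0.04,1],[0,0,0,0.04,1],[0,0,0,0.04,1],[0,0,0,0.04,1],[0,0,0,0.031,1],[0,0,0,0,1]]]' >/dev/null
python3 -m inch '[[[0.0036,0.0032,0,0,1],[0.0072,0.0063,0,0,1],[0.0108,0.0095,0,0,1],[0.0144,0.0126,0,0,1],[0.018,0.0158,0,0,1],[0.018,0.0158,0,0,1],[0.018,0.0158,0,0,1],[0.018,0.0158,0,0,1],[0.0144,0.0126,0,0,1],[0.0108,0.0095,0,0,1],[0.0072,0.0063,0,0,1],[0.0036,0.0032,0,0,1],[0,0,0,0,1],[0,0,0,0,1]]]' | grep -vE 'rot'
python3 - <<'E'
from h import *
p,_=snap('scene'); q,_=snap('top'); print(spot('scene','scoop_nose'),spot('top','scoop_nose'),spot('scene','chute_top'),spot('top','chute_top'),spot('top','barrel_a',4))
s=st(); print(yaw(),totool(np.r_[.6167,-.1327,.285]-s['eef_pos']))
a=cv2.resize(p[120:300,170:370,::-1],(400,360)); b=cv2.resize(q[130:290,200:378,::-1],(400,360)); cv2.imwrite('pics/s3.png',np.hstack([a,b]))
E
```

```text
clock: 20.3
eef_pos: [0.617, -0.1337, 0.2946]
contact_force: [0.2, -0.5, -1.0]
grip_width: 0.153
grasp_force: 30.0
[(0.56, [0.5785, -0.0031, 0.2648])] [(0.94, [0.5751, 0.0018, 0.2649])] [(0.76, [0.5925, -0.0506, 0.1973]), (0.18, [0.5689, 0.0464, 0.0745])] [(0.89, [0.5908, -0.0545, 0.1948]), (0.24, [0.6253, 0.0502, 0.0913])] [(0.52, [0.5864, -0.0768, 0.2815]), (0.44, [0.6136, -0.0669, 0.2772])]
106.78285198208056 [ 9.19999303e-04 -6.92323376e-05  9.60108804e-03]
```

View pics/s3.png

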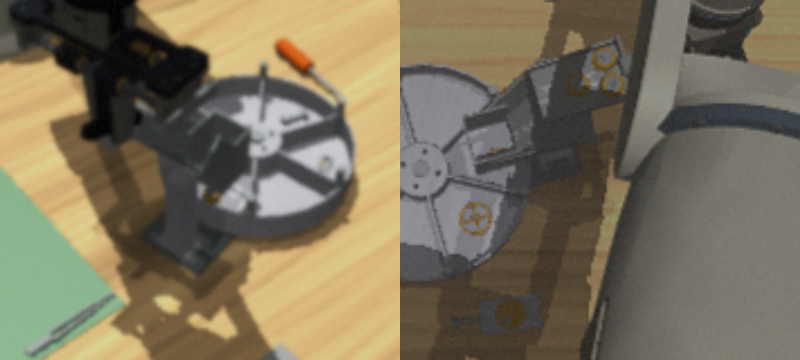

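```bash
python3 -m inch '[[[0.001,0,0.005,0,1],[0,0,0.005,0,1],[0,0,0,0,1],[0,0,0,0,0.703],[0,0,0,0,0.702],[0,0,0,0,0.702],[0,0,0,0,0.702]]]' | grep -vE 'rot'
cat > tilt.py <<'E'
from h import *
snap('top');snap('scene'); s=st()
for c in('top','scene'):
    r=spot(c,'scoop_nose',1)
    if r: 
        n=np.array(r[0][1])-s['eef_pos']; print(c,r,'drop',.0187-n[2],'fwd',totool(n)[0],'tilt',np.degrees(np.arctan2(.0187-n[2],totool(n)[0]))-13.7)
print(spot('top','barrel_a',4),spot('scene','barrel_a',4),s['torque'],s['contact_force'],s['grasp_force'])
E
python3 tilt.py
```

```text
clock: 21.35
eef_pos: [0.617, -0.1323, 0.2848]
contact_force: [-0.7, 0.3, -1.9]
grip_width: 0.15
grasp_force: 15.1
top [(0.68, [0.5757, 0.0017, 0.2526])] drop 0.05077227257592482 fwd 0.14016469111862687 tilt 6.2120568600963
scene [(0.88, [0.5768, 0.0002, 0.2553])] drop 0.048072272575924786 fwd 0.13840841163737405 tilt 5.453233973872706
[(0.66, [0.6123, -0.0665, 0.2656]), (0.59, [0.584, -0.0416, 0.2627]), (0.52, [0.5868, -0.0795, 0.2728])] [] [-0.18419391 -0.11985258  0.0295076 ] [-0.0905738  -0.94175574 -1.78665644] 15.100619494915009
```

```bash
python3 -m inch '[[[0,0,0,0,0.7015],[0,0,0,0,0.701],[0,0,0,0,0.701],[0,0,0,0,0.701],[0,0,0,0,0.701]]]' | grep -E 'grasp|clock'
python3 tilt.py
```

```text
clock: 22.15
grasp_force: 13.5
top [(0.7, [0.5821, -0.0237, 0.2043])] drop 0.09899810714307752 fwd 0.11399827029801123 tilt 27.27162437603926
scene [(0.79, [0.5844, -0.0271, 0.2074])] drop 0.09589810714307753 fwd 0.11007468341227278 tilt 27.362688639722382
[(0.63, [0.6085, -0.0593, 0.236]), (0.49, [0.5833, -0.0381, 0.2165]), (0.39, [0.5867, -0.0681, 0.2395])] [(0.57, [0.5814, -0.0247, 0.2108]), (0.47, [0.6047, -0.0451, 0.2267])] [-0.15656955 -0.1665787   0.01501059] [ 0.24875617 -0.06382726 -2.54395928] 13.461173325777054
```

```bash
python3 -m inch '[[[0,0,0,0,0.701],[0,0,0,0,0.701],[0,0,0,0,0.701],[0,0,0,0,0.701],[0,0,0,0,0.701]]]' | grep -E 'grasp|clock'
python3 tilt.py
```

```text
clock: 22.95
grasp_force: 13.5
top [(0.63, [0.585, -0.024, 0.2033])] drop 0.0999887207035157 fwd 0.11284697487403796 tilt 27.842735272095727
scene [(0.75, [0.5843, -0.0271, 0.2044])] drop 0.0988887207035157 fwd 0.1100808118253287 tilt 28.234254112603846
[(0.59, [0.556, 0.0678, 0.0343]), (0.59, [0.3607, 0.0215, -0.0029]), (0.56, [0.5313, 0.0428, 0.0384])] [] [-0.05702205 -0.07734236 -0.02168567] [-0.30766102  0.06801326 -0.57189807] 13.460563123226166
```

Barrels appear to have slid out. Check by eye.

```bash
python3 - <<'E'
from h import *
q,_=snap('top'); p,_=snap('scene')
a=cv2.resize(p[140:260,210:370,::-1],(400,300),interpolation=2); b=cv2.resize(q[150:255,180:320,::-1],(400,300),interpolation=2); cv2.imwrite('pics/s4.png',np.hstack([a,b]))
print(spot('top','barrel_a',8),spot('top','sample_barrel',8))
E
```

```text
[(0.44, [0.5526, 0.0685, 0.0338]), (0.4, [0.5335, 0.0429, 0.0409]), (0.33, [0.6057, 0.2037, 0.0216])] [(0.6, [0.582, -0.0222, 0.2069]), (0.49, [0.4302, 0.3319, -0.0018]), (0.43, [0.5611, 0.0408, 0.0216])]
```

View pics/s4.png

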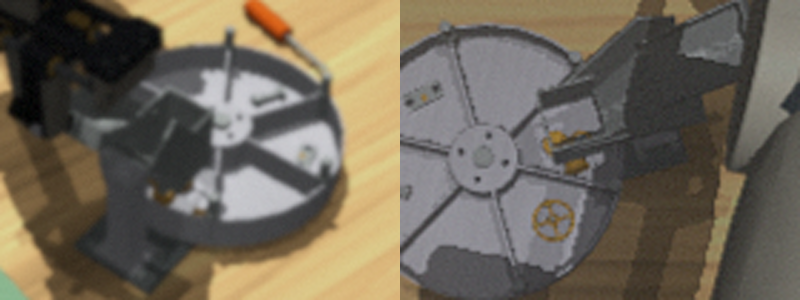

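```bash
python3 -m inch '[[[0,0,0,0,1],[0,0,-0.02,0,1],[0,0,-0.02,0,1],[-0.01,0,0,0,1],[-0.02,-0.01,0,0,1],[-0.03,-0.03,0,0,1],[-0.03,-0.03,0,0,1],[-0.03,-0.03,0,0,1],[-0.02,-0.02,0,0,1],[-0.005,-0.006,0,0,1],[0,0,0,-0.06,1],[0,0,0,-0.12,1],[0,0,0,-0.12,1],[0,0,0,-0.1,1],[0,0,0,-0.033,1],[0,0,0,0,1],[0,0,0.02,0,1],[0,0,0.04,0,1],[0,0,0.04,0,1],[0,0,0.04,0,1]]]' | grep -vE 'rot'
python3 tilt.py; python3 -c "
from h import *
s=st();print(yaw(),totool(np.r_[.5378,-.3077,.02]-s['eef_pos']))"
```

```text
clock: 25.45
eef_pos: [0.5383, -0.3072, 0.183]
contact_force: [0.1, -1.1, -1.6]
grip_width: 0.152
grasp_force: 30.0
top [(0.72, [0.4627, -0.2217, 0.1018])] drop 0.09585069406607516 fwd 0.11019941031454916 tilt 27.316523115119413
scene [(0.68, [0.4591, -0.2257, 0.0968])] drop 0.10085069406607516 fwd 0.10990817040745844 tilt 28.839197050365183
[(0.55, [0.7492, -0.2561, -0.0003]), (0.46, [0.555, 0.0659, 0.0346]), (0.16, [0.5639, 0.0487, 0.0765])] [] [-0.03350322 -0.15574384 -0.00087017] [-1.47360499 -0.14195733 -0.97448797] 29.999810457229614
131.6046378968156 [ 0.00205381 -0.00120697  0.16689381]
```

```bash
python3 -m inch '[[[0,0,0.04,0,1],[0,0,0.035,0,1],[0,0,0.015,0,1],[0,0,0.006,0,0.701],[0,0,0.008,0,0.701],[0,0,0.008,0,0.701],[0,0,0.008,0,0.701],[0,0,0.008,0,0.701],[0,0,0.008,0,0.701],[0,0,0.008,0,0.701],[0,0,0.008,0,0.701],[0,0,0.006,0,0.701],[0,0,0.006,0,0.701],[0,0,0,0,0.701]]]' | grep -vE 'rot'
python3 tilt.py
```

```text
clock: 27.15
eef_pos: [0.5378, -0.3072, 0.0197]
contact_force: [-0.0, 0.5, -1.4]
grip_width: 0.151
grasp_force: 12.7
top [(0.64, [0.6076, 0.2017, 0.0204])] drop 0.018632979872580623 fwd 0.3342967005037682 tilt -10.509757331027222
scene [(0.8, [0.4442, -0.2047, 0.0015])] drop 0.03753297987258063 fwd 0.13902506650824392 tilt 1.408120022047127
[(0.56, [0.5525, 0.0697, 0.0324]), (0.55, [0.5299, 0.0429, 0.0447]), (0.24, [0.6611, 0.1757, 0.0913])] [] [-0.07913847 -0.20114671  0.00812984] [-0.43383632 -0.10080817  0.15742731] 12.670762091875076
```

```bash
python3 -m inch '[[[0,0,0,0,0.69],[0,0,0,0,0.6],[0,0,0,0,0.4],[0,0,0,0,0.3],[0,0,-0.02,0,0.2],[0,0,-0.04,0,0],[0,0,-0.045,0,0],[0,0,-0.045,0,0],[0,0,-0.045,0,0],[-0.04,0.0,0,0,0],[-0.045,-0.01,0,0,0],[-0.04,-0.02,0,0,0],[-0.04,-0.02,0,0,0],[0,-0.04,0,0,0],[0,-0.04,0,0,0],[0,-0.04,0,0,0],[0,-0.04,0,0,0],[0,0,0,0,0]]]' | grep -vE 'rot'
python3 - <<'E'
from h import *
q,_=snap('top'); p,_=snap('scene')
a=cv2.resize(q[145:265,150:310,::-1],(400,300),interpolation=2); b=cv2.resize(q[150:300,230:430,::-1],(400,300),interpolation=2)
c=cv2.resize(p[140:260,210:370,::-1],(400,300),interpolation=2); d=cv2.resize(p[190:340,80:280,::-1],(400,300),interpolation=2)
cv2.imwrite('pics/s5.png',np.vstack([np.hstack([a,b]),np.hstack([c,d])]))
print(spot('top','divider0',6)); print(spot('top','scoop_grip',1),spot('top','scoop_nose',1),spot('scene','scoop_grip',1))
E
```

```text
clock: 29.25
eef_pos: [0.4867, -0.5736, 0.2154]
contact_force: [0.1, 0.5, -0.7]
grip_width: 0.501
grasp_force: 0.0
[(0.7, [0.5661, 0.2616, 0.0912]), (0.67, [0.6256, 0.0474, 0.089]), (0.66, [0.6638, 0.176, 0.09]), (0.61, [0.4143, 0.0999, 0.0914]), (0.6, [0.5058, 0.0121, 0.0966]), (0.55, [0.4465, 0.2239, 0.092])]
[(0.95, [0.5371, -0.3077, 0.0337])] [(0.58, [0.4428, -0.2016, 0.0017])] [(0.85, [0.5379, -0.3079, 0.0326])]
```

View pics/s5.png

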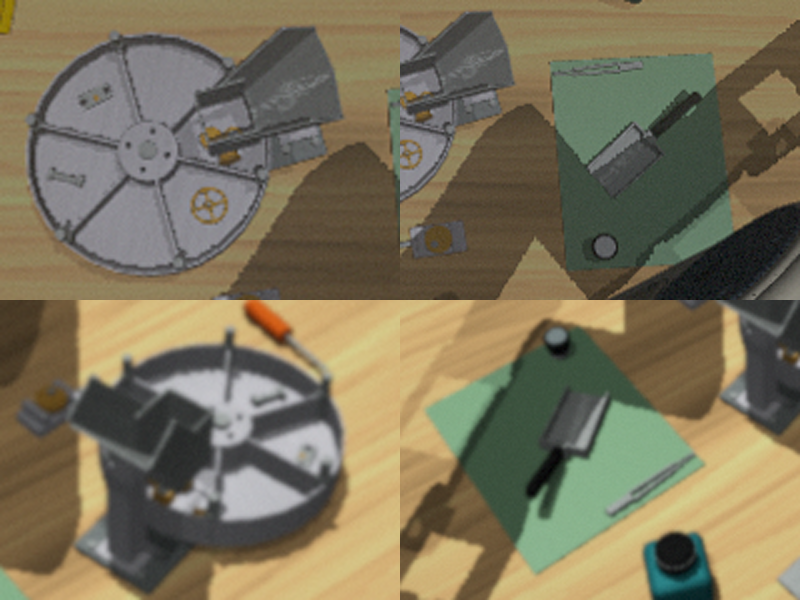

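```bash
python3 - <<'E'
from h import *
q,dq=snap('top'); p,dp=snap('scene')
a=cv2.resize(q[185:220,222:270,::-1],(400,292),interpolation=2); c=cv2.resize(p[195:240,255:315,::-1],(400,300),interpolation=2)[:292]
cv2.imwrite('pics/s6.png',cv2.convertScaleAbs(np.hstack([a,c]),alpha=1.5))
for cam in('top','scene'):
    r=optics.regions_of(cam,'barrel_a'); print(cam,[(round(x['score'],2),int(x['pixels'].sum()),np.round(np.argwhere(x['pixels']).mean(0)).tolist()) for x in r[:6]])
E
```

```text
top [(0.42, 29, [198.0, 234.0]), (0.21, 699, [135.0, 345.0])]
scene []
```

View pics/s6.png

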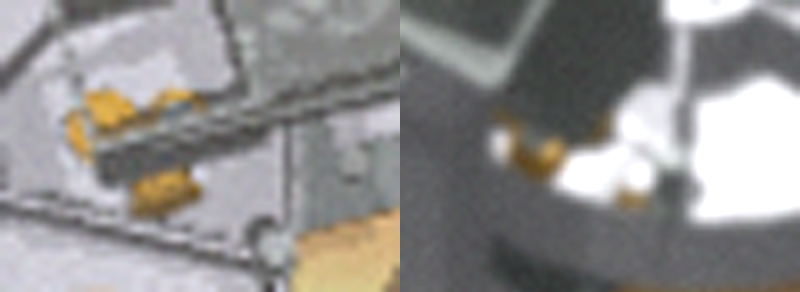

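```bash
python3 -c "from h import *; print(order.sign_off())"
```

```text
the job is handed in; nothing more can be done
None
```

I turned the carousel until the sample barrel's compartment sat under the spout (within about 1°), tipped all three barrels down the chute, and put the empty scoop back flat on the mat. The spout hides part of that compartment, so I couldn't count all four barrels, but the scoop and chute floor looked empty and I saw no stray barrels; I handed it in at about 29 s of the 72 s allowed.

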